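# Seat the tapered adapter in the rocking mixer and check that it rocks free

### The job

Take the tapered adapter out of its parking block, set it small end down into the matching cup of the rocking mixer and press it straight down until it is home, with a steady push of about 12 newtons for half a second; less than 8 does not seat it and more than 22 harms the cup. Then check that it rocks free: tip it gently about ten degrees to the mixer's left (the side with the red tick on the base), then as far to the right, well short of the end stops, and let it swing back upright by itself. Leave it seated and let go, and do not disturb the other things.

Things in the scene. Friction and masses are not known exactly. Their poses are not given: they have to be found in the camera images.
- adapter_center (a point): Centre (half-way up) of the loose tapered adapter: 80 mm tall, 0.15 to 0.3 kg, round about its z axis (up, towards the knob). Top: black knob 32 mm across, 26 mm tall, blue disc on it; the knob's middle, the place to grip from above, is 27 mm above this point, the small end 40 mm below it. It starts upright in the parking block.
- adapter: The same adapter; origin at the centre of its small end, z up. From there upwards: brass cone 36 mm long growing from 21 to 39 mm diameter, steel flange 45 mm across and 4 mm thick, neck 22 mm across and 14 mm long, then the knob.
- park_top (a point): Centre of the top of the white parking block (fixed, 70 x 70 x 18 mm), at the mouth of its round hole, 31 mm across and 10 mm deep, in which the adapter's small end stands.
- rocker: Rocking mixer, fixed; white base plate 130 x 110 mm, 14 mm high; origin under its centre. x is the rocking axis; +y is its left, with the red tick. Two grey cheeks (10 mm thick, 44 mm wide along y, tops 82 mm above the worktop) at x = +-39 mm; between them hangs the blue cradle ring with the steel cup. Nothing stands beside the cup on the +-y sides.
- cradle_pivot (a point): Centre of the blue cradle ring (60 mm across, 20 mm high), on the rocking axis, 60 mm above the worktop. The frame rocks with the cradle; its z is the axis of the cup. How high the cup is screwed in differs every time and is not measured: its rim is 10 to 26 mm above this point, so the adapter's centre comes home 20 to 36 mm above it; feel for contact.
- rocker_axis (a point): The same point, but fixed to the mixer (does not rock). The cup held there: 44 mm across outside, mouth 36 mm inside, 36 mm deep, same taper as the cone; when home, the small end is 30 mm below the rim and the flange 6 mm above it.
- cup (a joint): How far the cup has given downwards on its stiff spring (m): 0.0001 with nothing in it, then 0.1 mm more for each newton of push along its axis (the adapter's own weight of 1.5 to 3 N counted), at most 3 mm; it springs back. The push is better judged by the force on the tool than by this small travel. It does not tell how high the cup is screwed in.
- cradle (a joint): Rocking angle of the cradle (rad): 0 upright, positive when the knob leans to the mixer's left (+y of rocker); end stops at +-0.35. A light spring (0.35 N m/rad) brings it upright: about 1 N sideways at the knob rocks it 0.17 rad.
- work_rack: Bystander: orange rack of capped microtubes, 76 x 125 x 54 mm; origin under its centre. Leave it alone.
- petri_pair: Bystander: two stacked petri dishes, 61 mm across, 30 mm high; origin under its centre. Leave it alone.
- reagent_small_2: Bystander: small white-capped glass bottle, 40 mm across, 62 mm high; origin under its centre. Leave it alone.
- enzyme_carton: Bystander: small white and purple carton, 51 x 81 x 56 mm; origin under its centre. Leave it alone.

How it is judged:
On the way, in this order (a step that is already met when the one before it is completed fails the run):
1. the adapter sits straight in the cup and is pressed down with more than 8 N (the cup gives 0.9 mm) for 0.3 s (x of adapter_center in the frame of cradle_pivot between -0.004 and 0.004 m and y of adapter_center in the frame of cradle_pivot between -0.004 and 0.004 m and angle between the z axis of adapter_center and the z axis of cradle_pivot, either way round below 0.08 rad and z of adapter_center in the frame of cradle_pivot between 0.01 and 0.044 m and value of joint cup above 0.0009 m), for 0.3 s.
2. the seated adapter is rocked more than 0.12 rad to the mixer's left (x of adapter_center in the frame of cradle_pivot between -0.004 and 0.004 m and y of adapter_center in the frame of cradle_pivot between -0.004 and 0.004 m and angle between the z axis of adapter_center and the z axis of cradle_pivot, either way round below 0.08 rad and z of adapter_center in the frame of cradle_pivot between 0.01 and 0.044 m and value of joint cradle above 0.12 rad), for 0.1 s.
3. the seated adapter is rocked more than 0.12 rad to the mixer's right (x of adapter_center in the frame of cradle_pivot between -0.004 and 0.004 m and y of adapter_center in the frame of cradle_pivot between -0.004 and 0.004 m and angle between the z axis of adapter_center and the z axis of cradle_pivot, either way round below 0.08 rad and z of adapter_center in the frame of cradle_pivot between 0.01 and 0.044 m and value of joint cradle below -0.12 rad), for 0.1 s.
At the end, for the whole second after the job is handed in: The adapter is released and at rest (below 0.02 m/s) in the cup: its centre within 4 mm of the cup's axis in x and in y and 10 to 44 mm above the pivot, its axis within 0.08 rad of the cup's, and the cradle back upright within 0.06 rad (x of adapter_center in the frame of cradle_pivot between -0.004 and 0.004 m and y of adapter_center in the frame of cradle_pivot between -0.004 and 0.004 m and angle between the z axis of adapter_center and the z axis of cradle_pivot, either way round below 0.08 rad and z of adapter_center in the frame of cradle_pivot between 0.01 and 0.044 m and value of joint cradle between -0.06 and 0.06 rad and linear speed of adapter below 0.02 m/s and contact force between the fingers and adapter below 0.05 N); the robot touches nothing.
It fails at once if the adapter is pressed into the cup with more than 22 N (the cup gives 2.4 mm) (value of joint cup above 0.0024 m).
It fails at once if the cradle is rocked beyond 0.30 rad, towards its end stops (value of joint cradle above 0.3 rad or value of joint cradle below -0.3 rad).
It fails at once if a bystander is moved by more than 30 mm (distance of any of work_rack, petri_pair, reagent_small_2, enzyme_carton from where it was at the start of the episode above 0.03 m).
It also fails if it takes over 61 s, if anything falls off the work surface, if the arm or the gripper's body presses on something with over 40 N, if the wrist force passes 120 N, or if a joint passes its speed limit or range.

### The arm

A 6-joint arm with a two-finger parallel gripper is mounted at the origin on a cart in front of the work surface, level with it; the furniture and walls round the work are solid. World frame = base frame: x ahead of the robot, y to its left, z up, the work surface at z = 0. Lengths are in m, angles in rad, forces in N, time in s.
With the tool pointing down it reaches from about 0.4 to 0.925 m from the base axis. Payload 3.4 kg.
Tool frame: the origin (TCP) lies midway between the tips of the shut fingers; the grasp point (between the pads) lies ctrl.grip_point_offset behind it (ctrl.grip_point_offset is the distance from the TCP to the grasp point, in m); x points along the fingers, y is the direction in which the jaws open and shut, and the axes are right-handed (so a half turn about x gives the same grasp; the last joint's range is limited). The gripper opens to 85 mm and grips with 20 to 120 N. Pads are 22 mm wide; open, the fingers measure 114 mm over their backs; the gripper's body (76 mm by 85 mm) begins 54 mm behind the grasp point. The pads swing forward as they close: fully open they stand 13 mm farther back than shut.
Start: joints at [-1.381, 0.307, 1.506, -0, 1.328, -0.073], TCP at [0.149, -0.555, 0.231] pointing down, gripper open.
Joint ranges: [-3.12, 3.12], [-1.05, 2.28], [0.14, 2.33], [-1.42, 4.57], [0.1, 2.73], [-2.68, 2.68]. Speed limits (rad/s): [2.57, 2.57, 3.14, 3.14, 3.14, 3.14].

### API

Orientations are given as a unit quaternion [x, y, z, w].
In Python, from bench import ctrl, command_gripper, solver, status, eyes, order, regions_of gives the robot as it stands. Calls block until the motion is done:
- ctrl.move_to(position, orientation): joint-space move of the TCP to a pose.
- ctrl.move_linear(position, attitude=None, max_speed=0.15): straight line of the TCP; attitude=None keeps the orientation; max_speed is the mean speed in m/s.
- ctrl.move_j(angles): joint-space move.
- command_gripper(opening): opening from 0.0 (shut) to 1.0 (fully open); the grip force is fixed at half the most; returns when the fingers have stopped.
- ctrl.sleep(seconds).
- solver.solve_ik(position, orientation): joint angles nearest the present ones, or None.
- status.observe(): the state.
- eyes.read_camera(name): name is "side" or "top" or "wrist"; returns a dict with "image" (400x640x3 uint8, red, green, blue), "vfov" (degrees; the focal length in pixels is half the picture's height over the tangent of half this angle, whatever the lens; pixels are square), "cx", "cy" (the principal point, pixels), "T" (4x4, takes a point from camera to world coordinates); the wrist camera has in their place "tool_from_camera" (4x4, takes a point from camera to tool coordinates, whose origin is the TCP and whose axes are the tool frame's). Camera axes: x right, y up, looking along -z (the intrinsics and any distortion apply to the point x, -y, -z); pixel columns grow to the right and rows downward; lengths in m; the calibration is good to about 2 mm. A picture is of the moment at which its call begins: read the wrist's pose just before it. There is no depth.
A pose or a line that the arm cannot do raises ctrl.Unreachable and nothing moves.
- order.hand_in(): hands the job in, once; it reports no verdict.
Trained networks look in the newest picture that a camera, given by its name, has taken for a name from the list of things; names that differ only in an ending like _2 or _b are one class to them, and where a whole thing is asked for, a point or a joint stands for the part that bears it (a point fixed in the world has none). Each returns a list of dicts, best first, with "confidence" (0 to 1); they miss things now and then, are a little off and sometimes report something else, mostly with a low value. They report only what shows in the picture. A call takes as long as a camera call.
- regions_of(label, camera): "mask" (400x640 bool, what is visible of it) and "extent" ([left, top, width, height] in pixels, round what is visible of it).
The state is a dict: "time_s": time; "joints": joint angles; "joint_vel": joint speeds; "joint_torque": joint torques, N m; "tcp_pos": TCP position; "tcp_rot": TCP orientation; "ft_force": force on the tool from outside, world axes, zero at the start; "torque": the same for the moment, N m; "opening": opening from 0.0 (shut) to 1.0 (fully open).
Only numpy, scipy, OpenCV 4.12 (cv2) and the standard library are available. Lean on these libraries where they do the work, as an engineer would, in place of code of your own. Each camera call takes 0.05 s, during which the arm holds its last target. There are 200 camera calls.

## Working session

There is one attempt and no reset: what is moved stays moved. The work goes in short steps, each a Python script; the robot and the scene stay as the last script left them, time stands still between calls to the robot, and variables do not carry over. Pictures are saved under pics/ and viewed, on a budget of 10 in all, crops included, one or two more only if the job needs it, and the job is handed in when it is done.

```bash
ls; mkdir -p pics; cat > h.py <<'E'
import numpy as np, cv2
from bench import ctrl, command_gripper, solver, status, eyes, order, regions_of
from scipy.spatial.transform import Rotation as R
E
python3 - <<'E'
from h import *
s=status.observe(); print(s); print(ctrl.grip_point_offset)
ims=[]
for c in ("top","side"):
    d=eyes.read_camera(c); ims.append(d["image"]); print(c,{k:v for k,v in d.items() if k!="image"})
    for l in ("adapter","rocker","cradle_pivot","work_rack","petri_pair","reagent_small_2","enzyme_carton"):
        for r in regions_of(l,c)[:2]:
            ys,xs=np.nonzero(r["mask"]); print(l,round(r["confidence"],2),r["extent"],xs.mean().round(1),ys.mean().round(1))
cv2.imwrite("pics/top.png",ims[0][...,::-1]); cv2.imwrite("pics/side.png",ims[1][...,::-1])
E
```

```text
pics
{'time_s': 0.0, 'joints': array([-1.38149255e+00,  3.07577263e-01,  1.50770581e+00, -3.71404793e-07,
        1.32839221e+00, -7.35099864e-02]), 'joint_vel': array([ 1.81505766e-03, -1.40769269e-03, -2.01010000e-03,  1.35161700e-03,
       -3.43962547e-05,  7.38094033e-04]), 'joint_torque': array([-8.80713851e-04, -4.57546091e+01, -2.51920688e+01, -4.95934946e-04,
        1.34580780e-02,  9.03242665e-06]), 'tcp_pos': array([ 0.14922018, -0.5545608 ,  0.23036637]), 'tcp_rot': array([-0.70096737, -0.09338657,  0.70105283, -0.09191642]), 'ft_force': array([-0.10537154, -0.23231327, -0.49318226]), 'torque': array([-0.07131118, -0.02602859, -0.06774466]), 'opening': 0.9982670261287232}
0.0187
top {'vfov': 50.05248200021352, 'cx': 317.5157526963888, 'cy': 198.42847723874792, 'T': array([[-0.01190764,  0.99658742, -0.08168065,  0.41818414],
       [-0.99990365, -0.01245036, -0.00613835, -0.03873196],
       [-0.00713435,  0.08159969,  0.99663965,  1.61991267],
       [ 0.        ,  0.        ,  0.        ,  1.        ]])}
adapter 0.49 [340.9, 206.7, 9.1, 12.1] 345.4 213.4
rocker 0.79 [2
[... 431 characters left out ...]
02],
       [-4.58639945e-01,  5.66597497e-01, -6.84555825e-01,
        -1.04706029e+00],
       [-4.49216564e-04,  7.70208505e-01,  6.37792017e-01,
         1.01307674e+00],
       [ 0.00000000e+00,  0.00000000e+00,  0.00000000e+00,
         1.00000000e+00]])}
adapter 0.71 [303.8, 215.9, 8.4, 22.6] 309.1 227.2
rocker 0.91 [266.5, 167.6, 31.6, 29.5] 281.3 182.9
cradle_pivot 0.54 [264.1, 170.4, 25.0, 13.3] 276.7 175.8
work_rack 0.97 [324.6, 170.4, 27.4, 33.2] 339.0 187.7
petri_pair 0.7 [263.9, 143.7, 14.1, 14.0] 270.5 148.2
petri_pair 0.58 [261.0, 164.2, 38.3, 34.0] 280.9 182.6
reagent_small_2 0.7 [343.0, 297.4, 18.3, 20.8] 351.6 306.0
enzyme_carton 0.69 [343.2, 295.4, 14.8, 24.7] 351.7 306.5
```

```bash
python3 - <<'E'
import cv2,numpy as np
t=cv2.imread("pics/top.png")[110:270,180:380]; s=cv2.imread("pics/side.png")[120:320,230:390]
t=cv2.resize(t,None,fx=4,fy=4,interpolation=2)
s=cv2.resize(s,None,fx=3,fy=3,interpolation=2)
cv2.imwrite("pics/topc.png",t[:600]);cv2.imwrite("pics/sidec.png",s)
E
```

```text
(no output)
```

View pics/topc.png

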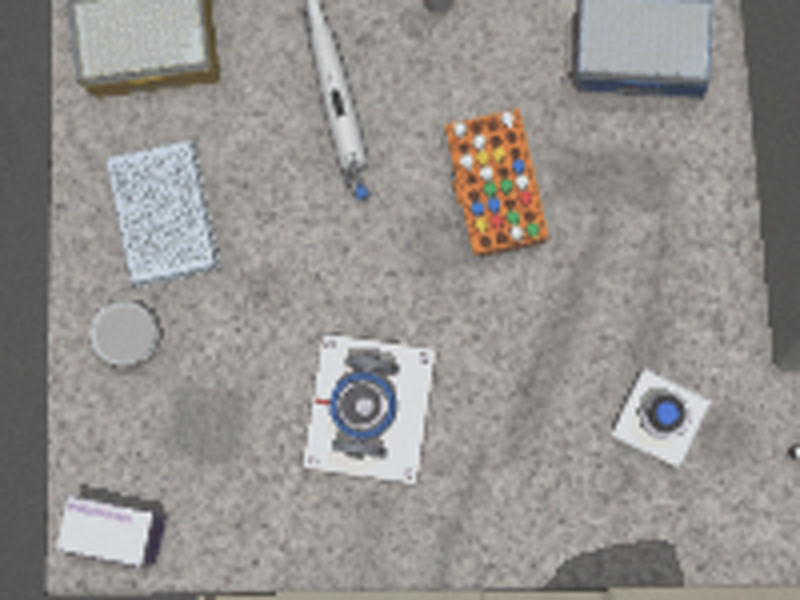

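View pics/sidec.png

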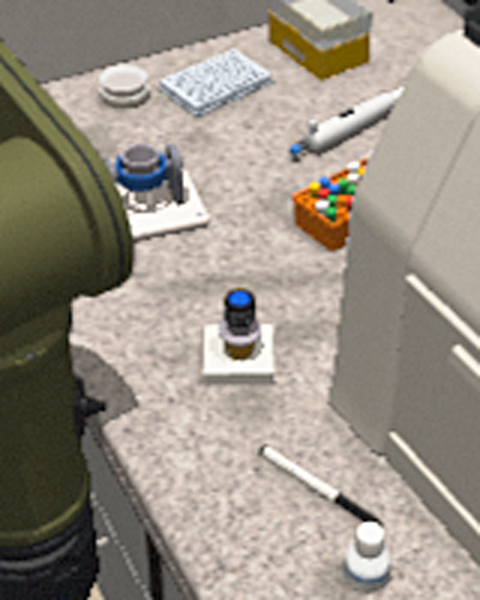

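The top view shows the mixer with its cup at about (271,211), red tick to the left, and the parked adapter's blue disc at (346.8,213). The side view shows the disc at (309.7,219.7). The adapter is upright with free space around it. Now I'll locate it and look from close by.

```bash
cat >> h.py <<'E'
def ray(d,T,u,v):
    f=200/np.tan(np.radians(d["vfov"]/2))
    return T[:3,3],T[:3,:3]@np.array([(u-d["cx"])/f,-(v-d["cy"])/f,-1])
def onz(d,T,u,v,z):
    o,r=ray(d,T,u,v); return o+r*(z-o[2])/r[2]
def down(yaw):   # tool x down, tool y (jaw) at world angle yaw
    y=np.array([np.cos(yaw),np.sin(yaw),0]); x=np.array([0,0,-1.]); 
    return R.from_matrix(np.c_[x,y,np.cross(x,y)]).as_quat()
def wrist(name=None):
    s=status.observe(); d=eyes.read_camera("wrist")
    W=np.eye(4); W[:3,:3]=R.from_quat(s["tcp_rot"]).as_matrix(); W[:3,3]=s["tcp_pos"]
    if name: cv2.imwrite(f"pics/{name}.png",d["image"][...,::-1])
    return d,W@d["tool_from_camera"]
E
python3 - <<'E'
from h import *
d=eyes.read_camera("top")
print("adapter top",onz(d,d["T"],346.75,213,.088)); print("cup",onz(d,d["T"],271.5,211,.078))
c=lambda x,y:onz(d,d["T"],180+x/4,110+y/4,.014)
P=[c(327,336),c(434,349),c(305,467),c(413,483)]; print("base",np.mean(P,0)); v=P[0]-P[1]+P[2]-P[3]; print(np.degrees(np.arctan2(-v[0],v[1])))
v=P[0]-P[2]+P[1]-P[3]; print(np.degrees(np.arctan2(v[1],v[0])))
e=eyes.read_camera("side"); print("adapter side",onz(e,e["T"],309.7,219.7,.088))
w,T=wrist(); print({k:v for k,v in w.items() if k!="image"})
print(T)
for x,y in ((.36,-.1),(.36,-.1)):
  for yaw in (0,.5,-.5,1.57,-1.57): print(yaw,solver.solve_ik([.45,-.11,.25],down(yaw)))
E
```

```text
adapter top [ 0.49014426 -0.13322019  0.088     ]
cup [0.50114987 0.13721078 0.078     ]
base [0.50028534 0.14100207 0.014     ]
-8.370174421827537
-9.42139467853071
adapter side [ 0.48823691 -0.13496744  0.088     ]
{'vfov': 70.0343675143867, 'cx': 326.08897606081064, 'cy': 199.93657058181623, 'tool_from_camera': array([[-9.68596450e-05,  2.77988349e-01, -9.60584441e-01,
        -1.42723055e-01],
       [ 9.99999459e-01,  1.02163422e-03,  1.94821829e-04,
         1.90788239e-04],
       [ 1.03552414e-03, -9.60583903e-01, -2.77988297e-01,
        -7.13660020e-02],
       [ 0.00000000e+00,  0.00000000e+00,  0.00000000e+00,
         1.00000000e+00]])}
[[ 2.58757135e-01  9.27883357e-01  2.68472010e-01  2.18322032e-01]
 [-9.65942398e-01  2.48513784e-01  7.20845486e-02 -5.36916333e-01]
 [ 1.67057818e-04 -2.77980888e-01  9.60586590e-01  3.74052702e-01]
 [ 0.00000000e+00  0.00000000e+00  0.00000000e+00  1.00000000e+00]]
0 [-3.30965213e-01  1.33858878e-01  1.69450149e+00 -4.44089210e-16
  1.31323229e+00 -3.30965213e-01]
0.5 [-3.30965213e-01  1.33858878e-01  1.69450149e+00 -4.44089210e-16
  1.31323229e+00 -8.30965213e-01]
-0.5 [-3.30965213e-01  1.33858878e-01  1.69450149e+00 -4.44089210e-16
  1.31323229e+00  1.69034787e-01]
1.57 [-3.30965213e-01  1.33858878e-01  1.69450149e+00 -4.44089210e-16
  1.31323229e+00 -1.90096521e+00]
-1.57 [-0.33096521  0.13385888  1.69450149  0.          1.31323229  1.23903479]
0 [-3.30965213e-01  1.33858878e-01  1.69450149e+00 -4.44089210e-16
  1.31323229e+00 -3.30965213e-01]
0.5 [-3.30965213e-01  1.33858878e-01  1.69450149e+00 -4.44089210e-16
  1.31323229e+00 -8.30965213e-01]
-0.5 [-3.30965213e-01  1.33858878e-01  1.69450149e+00 -4.44089210e-16
  1.31323229e+00  1.69034787e-01]
1.57 [-3.30965213e-01  1.33858878e-01  1.69450149e+00 -4.44089210e-16
  1.31323229e+00 -1.90096521e+00]
-1.57 [-0.33096521  0.13385888  1.69450149  0.          1.31323229  1.23903479]
```

```bash
python3 - <<'E'
from h import *
yaw=np.pi/2-.155
ctrl.move_to([.50,.139,.25],down(yaw)); print(status.observe()["time_s"])
d,T=wrist("w_cup"); 
for l in("rocker","cradle_pivot"):
  for r in regions_of(l,"wrist")[:1]: print(l,r["confidence"],r["extent"])
ctrl.move_to([.487,-.134,.20],down(yaw))
d2,T2=wrist("w_ad")
for r in regions_of("adapter","wrist")[:1]: print(r["confidence"],r["extent"])
np.savez("w.npz",T=T,T2=T2); print(status.observe()["time_s"])
E
```

```text
3.6917
rocker 0.79 [291.5, 121.7, 80.5, 99.4]
cradle_pivot 0.65 [311.5, 164.9, 37.7, 37.2]
0.69 [306.9, 166.8, 42.2, 43.4]
5.0167
```

View pics/w_cup.png

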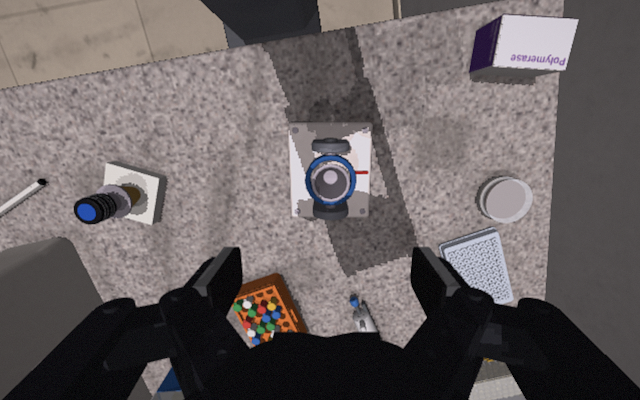

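View pics/w_ad.png

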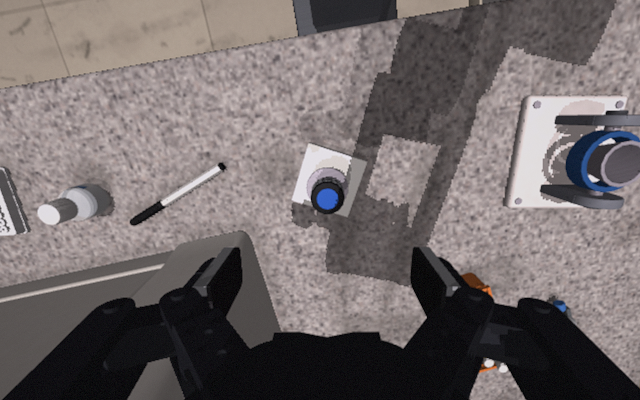

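The cup mouth is at about (330,181) in w_cup, with the base corners at (289,124), (371,124), (370,216) and (292,216). In w_ad the blue disc is at (327,198).

```bash
python3 - <<'E'
from h import *
z=np.load("w.npz"); d=eyes.read_camera("wrist"); T=z["T"];T2=z["T2"]
def ell(im,f,box):
    x0,y0,x1,y1=box; hsv=cv2.cvtColor(im[y0:y1,x0:x1],cv2.COLOR_BGR2HSV)
    m=cv2.inRange(hsv,(105,150,70),(125,255,255)); c=max(cv2.findContours(m,0,2)[0],key=cv2.contourArea)
    (a,b),ax,an=cv2.fitEllipse(c); return a+x0,b+y0,ax
i1=cv2.imread("pics/w_cup.png"); i2=cv2.imread("pics/w_ad.png")
u=ell(i2,0,(300,170,350,220)); print("disc px",u, onz(d,T2,*u[:2],.088))
v=ell(i1,0,(295,140,360,215)); print("ring px",v, onz(d,T,*v[:2],.070))
g=cv2.cvtColor(i1,cv2.COLOR_BGR2GRAY)
print("cup mouth",[onz(d,T,330,181,h)[:2] for h in(.07,.086)])
q=[onz(d,T,*p,.014) for p in((289,124),(371,124),(370,216),(292,216))]
print("base",np.mean(q,0)); a=q[1]-q[0]+q[2]-q[3]; b=q[0]-q[3]+q[1]-q[2]
print(np.arctan2(-a[0],a[1]),np.arctan2(b[1],b[0]),np.linalg.norm(a)/2,np.linalg.norm(b)/2)
crop=cv2.resize(i1[110:230,270:390],None,fx=5,fy=5,interpolation=cv2.INTER_CUBIC); cv2.imwrite("pics/cupc.png",crop)
E
```

```text
disc px (327.08045196533203, 198.5346736907959, (20.82198143005371, 21.503297805786133)) [ 0.49013297 -0.13279347  0.088     ]
ring px (330.3619842529297, 179.67915725708008, (48.752166748046875, 49.11503219604492)) [0.50031698 0.14319706 0.07      ]
cup mouth [array([0.50178896, 0.1425469 ]), array([0.49829821, 0.14288142])]
base [0.50202508 0.14393703 0.014     ]
-0.15725936096920398 2.999295654372377 0.10732281569532402 0.12485479983142965
```

View pics/cupc.png

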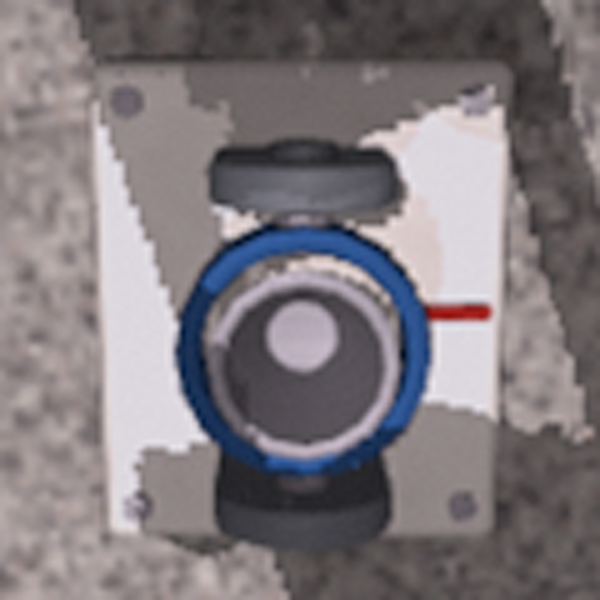

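The crop shows the ring centre at about (304,348) and the cup rim at about (306,365) in crop pixels, so the rim looks high (z around 0.086). Now the grasp.

```bash
python3 - <<'E'
from h import *
yaw=np.pi/2-.155; q=down(yaw)
ctrl.move_linear([.4897,-.1333,.10],q,.12)
ctrl.move_linear([.4897,-.1333,.058],q,.08)
f0=status.observe()["ft_force"]
command_gripper(0.0); s=status.observe(); print(f0,s["ft_force"],s["opening"],s["tcp_pos"])
ctrl.move_linear([.4897,-.1333,.20],q,.12)
ctrl.sleep(.2); s=status.observe(); print(s["ft_force"],s["opening"],s["time_s"])
ctrl.move_to([.5005,.143,.25],q); ctrl.sleep(.3)
d,T=wrist("w_hold"); s=status.observe(); print(s["ft_force"],s["tcp_pos"],s["time_s"])
np.savez("w3.npz",T=T)
E
```

```text
[ 0.18946031 -0.72340868 -0.15731321] [-7.95014937e-01  2.13427041e-03  5.22486499e+00] 0.35468869709433737 [ 0.49001858 -0.13338818  0.05854445]
[-1.41293603 -0.27075445 -2.17991362] 0.3528255557762062 8.8083
[ 0.43442969  0.54053847 -1.67073953] [0.50067173 0.14213337 0.24985271] 10.2417
```

View pics/w_hold.png

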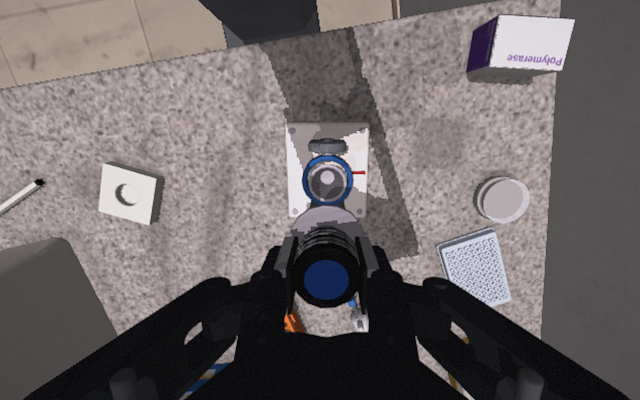

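Held: the disc is at (326,281), and the ring and cup below are at about (327,180). I'll measure both with the same camera to get the offset between them.

```bash
python3 - <<'E'
from h import *
T=np.load("w3.npz")["T"]; d=eyes.read_camera("wrist"); im=cv2.imread("pics/w_hold.png")
def ell(box,lo,hi):
    x0,y0,x1,y1=box; hsv=cv2.cvtColor(im[y0:y1,x0:x1],cv2.COLOR_BGR2HSV)
    m=cv2.inRange(hsv,lo,hi); c=max(cv2.findContours(m,0,2)[0],key=cv2.contourArea)
    h=cv2.convexHull(c); (a,b),ax,_=cv2.fitEllipse(h); return a+x0,b+y0,ax
D=ell((295,250,360,310),(105,120,40),(125,255,255)); A=ell((290,140,360,205),(105,150,60),(125,255,255))
print(D,onz(d,T,*D[:2],.2793)); print(A,onz(d,T,*A[:2],.070))
yaw=np.pi/2-.155; print("axes tool z dir",[np.sin(yaw),-np.cos(yaw)])
E
```

```text
(325.9091911315918, 279.4592990875244, (40.532318115234375, 45.140567779541016)) [0.50085024 0.14189424 0.2793    ]
(326.99942779541016, 179.8448486328125, (49.67970657348633, 50.0606803894043)) [0.50020614 0.14304189 0.07      ]
axes tool z dir [np.float64(0.9880115307742399), np.float64(-0.15438009929114352)]
```

```bash
cat >> h.py <<'E'
def F(n=5):
    a=[]
    for _ in range(n): ctrl.sleep(.01); a.append(status.observe()["ft_force"])
    return np.mean(a,0)
E
python3 - <<'E'
from h import *
yaw=np.pi/2-.155; q=down(yaw)
c=np.array([.5002,.1432]); goal=np.array([.5002,.1430])
ctrl.move_linear([*c,.14],q,.15); ctrl.sleep(.2)
s=status.observe(); print(s["tcp_pos"]); c+=goal-s["tcp_pos"][:2]
ctrl.move_linear([*c,.118],q,.08); ctrl.sleep(.2)
b=F(10); s=status.observe(); print("base",b,s["tcp_pos"],s["time_s"])
z=.118; step=.0015; n=0
while z>.086:
    z-=step; ctrl.move_linear([*c,z],q,.03); f=F(5)-b
    print(round(z,4),f.round(2),status.observe()["tcp_pos"].round(4),round(status.observe()["time_s"],2))
    if f[2]>11: break
    if f[2]>2: step=.0004
    c+=np.clip(.0001*f[:2],-.0005,.0005) if np.hypot(*f[:2])>1 else 0
ctrl.sleep(.15)
for _ in range(4): f=F(10)-b; print(f.round(2))
s=status.observe();print(s["tcp_pos"],s["time_s"],c,z)
np.savez("p.npz",b=b,c=c,z=z)
E
```

```text
[0.50101321 0.14336699 0.14106131]
base [ 0.03136127  0.18012642 -2.20922149] [0.49980143 0.14290809 0.11843326] 12.0833
0.1165 [-0.2   0.08  0.23] [0.4994 0.1428 0.1165] 12.38
0.115 [ 0.15 -0.46 -0.25] [0.4993 0.1428 0.1149] 12.67
0.1135 [-0.19 -0.67  0.72] [0.4993 0.1428 0.1134] 12.96
0.112 [0.07 0.1  0.29] [0.4993 0.1428 0.1119] 13.25
0.1105 [-0.07 -0.67 -0.33] [0.4994 0.1428 0.1104] 13.54
0.109 [ 0.53 -0.16 -0.44] [0.4996 0.1428 0.109 ] 13.83
0.1075 [ 1.29  0.03 -0.16] [0.4997 0.1429 0.1076] 14.12
0.106 [ 1.68 -0.02  0.72] [0.5    0.1429 0.1061] 14.42
0.1045 [ 2.33 -0.24  0.92] [0.5002 0.1429 0.1046] 14.71
0.103 [ 2.89 -0.36  2.02] [0.5004 0.1428 0.1031] 15.0
0.1026 [ 2.81 -0.57  2.88] [0.5005 0.1428 0.1027] 15.29
0.1022 [ 3.09 -0.76  2.93] [0.5006 0.1427 0.1022] 15.58
0.1018 [ 2.92 -0.66  3.16] [0.5008 0.1427 0.1018] 15.88
0.1014 [ 2.49 -0.51  2.99] [0.5009 0.1426 0.1014] 16.17
0.101 [ 2.01 -0.89  3.77] [0.5012 0.1425 0.1009] 16.46
0.1006 [1.5  0.04 4.69] [0.5013 0.1424 0.1006] 16.75
0.1002 [ 0.95 -0.56  6.44] [0.5015 0.1424 0.1003] 17.04
0.0998 [ 0.3  -0.58  8.67] [0.5016 0.1424 0.1   ] 17.33
0.0994 [-0.19 -0.27  9.41] [0.5016 0.1424 0.0998] 17.62
0.099 [-0.69 -0.06 10.7 ] [0.5017 0.1424 0.0996] 17.92
0.0986 [-0.71 -0.53 11.82] [0.5018 0.1424 0.0994] 18.21
[-0.64 -0.83 12.14]
[-0.8  -0.46 11.96]
[-0.53 -0.48 11.9 ]
[-0.56 -0.5  11.91]
[0.50173428 0.14241235 0.09935705] 18.6917 [0.50178357 0.14238366] 0.09860000000000001
```

Seated: contact built up from about 3 N, the sideways force came down to about 1 N, and 12 N was held for over 0.5 s. Home is about 29 mm above the pivot. Next I'll ease the push and rock the adapter about the pivot with the grip held.

```bash
python3 - <<'E'
from h import *
p=np.load("p.npz"); b=p["b"]; yaw=np.pi/2-.155; R0=R.from_quat(down(yaw))
P0=np.array([.5017,.1424,.060]); ex=np.array([np.cos(-.155),np.sin(-.155),0])
t0=np.array([*p["c"],float(p["z"])+.0016])
ctrl.move_linear(t0,R0.as_quat(),.02); print("eased",(F(8)-b).round(2))
def go(th):
    r=R.from_rotvec(-th*ex); ctrl.move_linear(P0+r.apply(t0-P0),(r*R0).as_quat(),.03)
    f=F(5)-b; s=status.observe(); real=(R.from_quat(s["tcp_rot"])*R0.inv()).as_rotvec()@-ex
    print(round(th,3),round(real,3),f.round(2),s["tcp_pos"].round(4),round(s["time_s"],2)); return f
seq=[.03,.06,.09,.12,.15,.18]
for th in seq:
    f=go(th)
    if np.linalg.norm(f)>14: print("STOP");break
ctrl.sleep(.2); d=eyes.read_camera("side"); cv2.imwrite("pics/sideL.png",cv2.resize(d["image"][150:220,240:330,::-1],None,fx=6,fy=6,interpolation=2))
d,T=wrist("wL")
E
```

```text
eased [0.52 0.06 5.76]
0.03 0.03 [ 0.34 -0.4   6.  ] [0.5018 0.1437 0.1   ] 19.3
0.06 0.059 [0.06 0.05 5.42] [0.502  0.1448 0.1   ] 19.59
0.09 0.089 [0.49 0.36 4.65] [0.5022 0.146  0.1   ] 19.88
0.12 0.119 [-0.    0.97  4.77] [0.5024 0.1472 0.0998] 20.18
0.15 0.15 [0.13 0.51 4.75] [0.5026 0.1483 0.0997] 20.47
0.18 0.18 [-0.38  0.66  4.44] [0.5028 0.1495 0.0995] 20.76
```

View pics/wL.png

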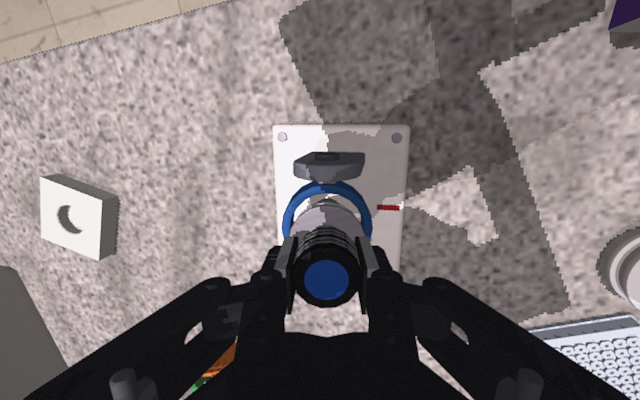

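The left tilt shows in the picture: the ring moved with the adapter, the red tick is at (388,208), and the adapter is still seated. Next I'll rock to the right, come most of the way back, release and let it swing upright.

```bash
python3 - <<'E'
from h import *
p=np.load("p.npz"); b=p["b"]; yaw=np.pi/2-.155; R0=R.from_quat(down(yaw))
P0=np.array([.5017,.1424,.060]); ex=np.array([np.cos(-.155),np.sin(-.155),0])
t0=np.array([*p["c"],float(p["z"])+.0016])
def go(th,dz=0):
    r=R.from_rotvec(-th*ex); ctrl.move_linear(P0+r.apply(t0+[0,0,dz]-P0),(r*R0).as_quat(),.03)
    f=F(4)-b; s=status.observe(); real=(R.from_quat(s["tcp_rot"])*R0.inv()).as_rotvec()@-ex
    print(round(th,3),round(real,3),f.round(2),s["tcp_pos"].round(4),round(s["time_s"],2)); return f
for th in np.arange(.14,-.19,-.04).round(3):
    f=go(th)
    if np.linalg.norm(f)>14: print("STOP");break
ctrl.sleep(.3); wrist("wR")
for th in(-.14,-.1,-.06): go(th)
go(-.06,.0006)
command_gripper(1.0); ctrl.sleep(.5); s=status.observe(); print("open",s["opening"],s["tcp_pos"],(F()-b).round(2))
ctrl.move_linear(s["tcp_pos"]+[0,0,.11],None,.08)
ctrl.move_to([.46,.139,.25],R0.as_quat()); ctrl.sleep(.5)
wrist("wEnd"); 
for l in("adapter","cradle_pivot"):
  for r in regions_of(l,"wrist")[:1]: print(l,r["confidence"],r["extent"])
print(status.observe()["time_s"])
a=[cv2.imread(f"pics/{n}.png")[100:400,180:480] for n in("wR","wEnd")]
cv2.imwrite("pics/RE.png",cv2.resize(np.hstack(a),None,fx=1.33,fy=1.33))
E
```

```text
0.14 0.14 [-0.39  1.3   3.42] [0.5025 0.1478 0.0998] 21.34
0.1 0.101 [-0.22  0.72  3.19] [0.5023 0.1463 0.1   ] 21.62
0.06 0.061 [0.11 1.07 3.4 ] [0.5021 0.1447 0.1001] 21.91
0.02 0.021 [-0.75  0.8   3.29] [0.5018 0.1432 0.1001] 22.19
-0.02 -0.019 [-0.6   0.3   2.59] [0.5016 0.1416 0.1001] 22.48
-0.06 -0.059 [-0.65 -0.01  2.71] [0.5013 0.14   0.1001] 22.76
-0.1 -0.099 [-0.06  0.03  2.54] [0.5011 0.1384 0.0999] 23.04
-0.14 -0.139 [-0.38  0.06  1.99] [0.5009 0.1369 0.0997] 23.32
-0.18 -0.179 [-0.55 -0.01  2.  ] [0.5006 0.1353 0.0995] 23.61
-0.14 -0.14 [-0.55 -1.31  1.78] [0.5008 0.137  0.0998] 24.24
-0.1 -0.101 [-0.53 -0.95  1.85] [0.5011 0.1385 0.0999] 24.52
-0.06 -0.061 [-0.7  -0.19  1.84] [0.5013 0.1401 0.1001] 24.81
-0.06 -0.061 [-0.41  1.05 -0.14] [0.5013 0.1399 0.1005] 25.09
open 0.9972222385741346 [0.50140373 0.13996402 0.10071738] [-0.12 -0.19  2.43]
adapter 0.71 [310.5, 189.1, 51.7, 37.6]
cradle_pivot 0.88 [312.2, 187.1, 49.0, 37.9]
28.7333
```

View pics/RE.png

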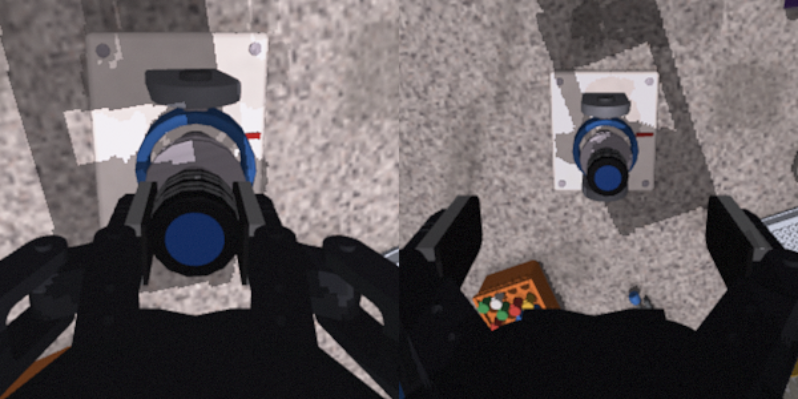

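Left half: tilted right, with the adapter still in line with the ring. Right half: released and upright, disc at about (336,232) in full-image pixels. One numeric check of uprightness, then hand in.

```bash
python3 - <<'E'
from h import *
d,T=wrist("wEnd2"); im=d["image"][...,::-1].copy()
x0,y0,x1,y1=318,215,355,250
hsv=cv2.cvtColor(im[y0:y1,x0:x1],cv2.COLOR_BGR2HSV); m=cv2.inRange(hsv,(105,120,40),(125,255,255))
c=max(cv2.findContours(m,0,2)[0],key=cv2.contourArea); (a,b),ax,_=cv2.fitEllipse(c)
P=onz(d,T,a+x0,b+y0,.1288); v=P[:2]-[.5017,.1424]
print(a+x0,b+y0,ax,P,"lean left rad",v@[np.sin(.155),np.cos(.155)]/.069,"along axis mm",1e3*v@[np.cos(.155),-np.sin(.155)])
s=status.observe(); print(s["ft_force"],s["time_s"])
order.hand_in()
E
```

```text
336.3343753814697 233.27664375305176 (19.338062286376953, 20.418012619018555) [0.50225101 0.14268047 0.1288    ] lean left rad 0.005248841590973603 along axis mm 0.5011025775222637
[ 0.32912782 -0.10520216  0.64641606] 28.7833
the job is handed in; nothing more can be done
```

The adapter is seated in the mixer's cup, pressed home, rocked both ways and released. I handed the job in at about 29 s of the 61 s allowed. There is no verdict to report, and I had no direct reading of the cup or cradle joints, so the figures below come from the force on the tool, the tool's pose and the pictures.

- **Seating:** I gripped the adapter by its knob and lowered it until I felt contact. It came home with its centre about 29 mm above the pivot, within the expected 20 to 36 mm.
- **Press:** I held a steady push of about 12 N (11.8 to 12.1) for over half a second, with less than 1 N sideways. The highest reading was about 12.1 N.
- **Rocking:** I kept the grip and turned the tool about the pivot to +0.18 rad (left), then to −0.18 rad (right). Sideways force stayed around 1 N. The wrist pictures at both ends showed the adapter still in line with the cradle ring.
- **Release:** I let go at −0.06 rad so it could swing back by itself, and moved the gripper up and clear.
- **Last check:** The final picture put the knob within 0.5 mm of where it should be, a lean of about 0.005 rad. No bystander was approached, though I did not measure their positions again.

Two things did not go exactly to plan. While rocking, the downward push faded from about 6 N to about 2 N, roughly the adapter's own weight, so the knob probably slipped a little in the jaws. The overhead camera also put the cup about 5 mm off from the wrist camera in y. I used the wrist camera, and the small sideways force during seating agreed with it.

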